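# Left-hand fan coupling off a water pump

### The job

Take the fan coupling off the water pump: its thread is left-handed, so turn it clockwise seen from above, as its engraved arrow shows, until the engraved red line has gone round half a turn and the coupling lifts off. Lay the loose wooden stick flat in the steel tray, parallel to the one already there, and set the coupling down gently across both sticks, level, nut downwards, so that the nut hangs between them clear of the tray. Leave the other tools and parts where they are.

Things in the scene. Friction and masses are not known exactly. Their poses are not given: they have to be found in the camera images.
- pump: Water pump, face up, on a blue 200 x 180 mm plate fixed to the bench. Origin: underside centre of the plate, on the bench; its shaft runs up its z axis and cannot turn. Hub shoulder, 80 mm across, 100 mm above the bench; on it a threaded stub 28 mm across, 22 mm long. A flat steel counter-hold bar runs from the hub along pump +x to 135 mm from the axis, 92 mm above the bench; a hose spigot points to -y.
- coupling: Aluminium fan coupling, 0.75 kg: finned disc 140 mm across, 28 mm thick, a boss on top, a hex nut below. Origin: centre of the disc's underside, 124 mm above the bench when screwed home; z up the axis. Left-hand thread: clockwise from above raises it, 20 mm per turn after some 20 degrees of slack; off the thread by 160 degrees, then lifts straight off. Turns freely, stays where left; anticlockwise it jams.
- coupling_boss (a point): Top centre of the coupling's round boss, 56 mm across, 32 mm high, 60 mm above the coupling's origin. Grip here: open fingers can straddle it and turn back round it, tips just above the fins (the fins end 32 mm below this point).
- coupling_nut (a point): Centre of the lower end of the coupling's steel hex nut, 24 mm below its origin; 40 mm across flats, 46 mm across corners, 24 mm high.
- coupling_mark (a point): The engraved, red-filled radial line on the coupling: this point lies on it at the top of the fins, 60 mm from the axis along the coupling's +x, 28 mm above its origin. At the start it points along the pump's counter-hold bar (pump +x); after half a turn it points the opposite way (pump -x).
- tray: Shallow steel drip tray fixed to the bench, 240 mm along its x, 250 mm along its y, rim 16 mm high, floor 3 mm thick. Origin: underside centre, on the bench.
- laid_stick: Wooden stick 160 x 30 x 30 mm lying in the tray along the tray's x, on the tray's +y side, about 42 mm from the tray's centre line. Origin: its centre; x along its length.
- loose_stick: The same kind of wooden stick (160 x 30 x 30 mm, about 0.1 kg) lying loose on the bench, free to pick up. Origin: its centre, 15 mm above the bench; x along its length. Laid about 84 mm from the other, centre to centre (the tray's -y side, 42 mm from the centre line), it leaves 54 mm for the nut.
- ratchet: Ratchet handle, 210 mm long, lying on the bench; leave alone. Origin: underside near its middle.
- screwdriver: Orange screwdriver, 200 mm long, lying on the bench; leave alone. Origin: underside near its middle.
- end_cover: Square brass-coloured end cover with a round piston, 85 x 85 x 26 mm; leave alone. Origin: underside centre.
- solenoid: Black upright solenoid can, 48 mm across, 83 mm tall; leave alone. Origin: underside centre.
There are look-alikes about, which are no part of the job. What is shaped like the loose_stick but blue or turquoise is not meant.

How it is judged (in metres and radians):
On the way, in this order (a step that is already met when the one before it is completed fails the run):
1. the engraved line has gone clockwise through a quarter turn, the coupling still on its thread (y of coupling_mark in the frame of pump below -0.045 m and horizontal distance between coupling and pump below 0.008 m and z of coupling in the frame of pump below 0.142 m), for 0.02 s.
2. the engraved line has reached about half a turn (within 30 degrees), the coupling still on the shaft (x of coupling_mark in the frame of pump below -0.052 m and horizontal distance between coupling and pump below 0.008 m and z of coupling in the frame of pump below 0.147 m), for 0.02 s.
At the end, for the whole second after the job is handed in: Both sticks flat on the tray floor, parallel within 15 degrees, centres within 110 mm of the tray's; the coupling rests on both (over 0.5 N each), released, still, level within 3.4 degrees, nut down, its disc's underside 30 to 36 mm above the tray's underside (z of coupling in the frame of tray between 0.03 and 0.036 m and angle between coupling's own z axis and vertical below 0.06 rad and contact force between coupling and laid_stick above 0.5 N and contact force between coupling and loose_stick above 0.5 N and z of loose_stick in the frame of tray between 0.015 and 0.021 m and z of laid_stick in the frame of tray between 0.015 and 0.021 m and horizontal distance between each of loose_stick, laid_stick and tray below 0.11 m and angle between the x axis of loose_stick and the x axis of laid_stick, either way round below 0.26 rad and linear speed of coupling below 0.02 m/s); the robot touches nothing.
It fails at once if the coupling is let fall: faster than 0.4 m/s with no finger on it (linear speed of coupling above 0.4 m/s and contact force between coupling and the fingers below 0.1 N).
It fails at once if the coupling is slammed on a stick or the tray (more than 90 N) (contact force between coupling and laid_stick above 90 N or contact force between coupling and loose_stick above 90 N or contact force between coupling and tray above 90 N).
It fails at once if a tool or part that should be left alone is moved more than 25 mm (distance of any of ratchet, screwdriver, end_cover, solenoid from where it was at the start of the episode above 0.025 m).
It also fails if it takes over 72 s, if anything falls off the work surface, if the arm or the gripper's body presses on something with over 40 N, if the wrist force passes 120 N, or if a joint passes its speed limit or range.

### The arm

A 6-joint arm with a two-finger parallel gripper is mounted at the origin on the work surface. World frame = base frame: x ahead of the robot, y to its left, z up, the work surface at z = 0. Lengths are in m, angles in degrees, forces in N, time in s.
With the tool pointing down it reaches from about 0.35 to 0.875 m from the base axis. Payload 4.2 kg.
Tool frame: the origin (TCP) lies midway between the tips of the shut fingers; the grasp point (between the pads) lies 19 mm behind it; z points along the fingers, y is the direction in which the jaws open and shut (so a half turn about z gives the same grasp; the last joint's range is limited). The gripper opens to 87 mm and grips with 3 to 60 N. Pads are 19 mm wide; open, the fingers measure 117 mm over their backs; the gripper's body (75 mm by 190 mm) begins 51 mm behind the grasp point.
Start: joints at [-51.475, 22.042, 0.453, 0, -68.411, -14.817], TCP at [0.251, -0.572, 0.223] pointing down, gripper open.
Joint ranges: [-179.83, 179.83], [-69.29, 118.12], [-61.27, 80.66], [-181.25, 117.63], [-171.15, -9.14], [-177.46, 177.46]. Speed limits (degrees/s): [159.86, 159.86, 180, 180, 180, 180].

### API

Orientations are given as a 3x3 rotation matrix whose columns are the frame's x, y, z axes.
In Python, from station import sense, capture, get_calibration, finish_job, spot_in, spot_point gives the robot as it stands.
- The arm moves only by the shell command python3 -m inch 'ROWS'. ROWS is JSON, a list of rows, each an object with "fingers": the finger opening in cm, from 0 to 8.7; "delta_pos": the shift along the tool's x, y, z in cm, a list of three; "spin": the turn about the tool's z in degrees. In form: [{"fingers": fingers, "delta_pos": [dx, dy, dz], "spin": spin}, ...]. A call has 1 to 20 rows; each row is the pose to reach, as a shift and turn from the pose commanded when the call began, along the tool's axes at that moment; what a row does not reach only later rows make up. A row lasts 1/10 s, in which the tool goes at most 50 mm and 8.59 degrees, less where a joint would pass 70% of its speed; a pose out of reach is approached as far as the arm can. A call with a gripper value outside its range is refused whole. The fingers move at their own pace and stop on an object; the grip force is fixed at half the most. Time passes only in rows, so rows that repeat a pose let the fingers close. It gives the time, the measured TCP pose, the force and the opening at its end, in the units of the state.
- sense(): the state, without advancing time (a new reading comes with each control period).
- capture(name): name is "scene" or "top" or "wrist"; returns the picture (420x560x3 uint8, red, green, blue); there is no depth.
- get_calibration(name): a dict with "K" (3x3 intrinsics, pixels), "T" (4x4, takes a point from camera to world coordinates). Camera axes: x right, y up, looking along -z (the intrinsics and any distortion apply to the point x, -y, -z); pixel columns grow to the right and rows downward; lengths in m; the calibration is good to about 2 mm. A picture is of the moment at which its call begins: read the wrist's pose just before it. get_calibration takes no time and is no camera call; for the wrist camera it gives the pose at the moment of the call.
- finish_job(): hands the job in, once; it reports no verdict.
Trained networks look in the newest picture that a camera, given by its name, has taken for a name from the list of things; names that differ only in an ending like _2 or _b are one class to them, and where a whole thing is asked for, a point or a joint stands for the part that bears it (a point fixed in the world has none). Each returns a list of dicts, best first, with "conf" (0 to 1); they miss things now and then, are a little off and sometimes report something else, mostly with a low value. They report only what shows in the picture. A call takes as long as a camera call. They do not tell look-alikes from the thing itself.
- spot_in(camera, target): "extent" ([left, top, right, bottom] as shares, 0 to 1, of the picture: columns of its width, rows of its height, round what is visible of it).
- spot_point(camera, target): "location" ([column, row] as shares, 0 to 1, of the picture: columns of its width, rows of its height: a listed point, or the origin of a listed thing).
The state is a dict: "time_s": time; "joints": joint angles; "joint_velocities": joint speeds; "effort": joint torques, N m; "tcp_pos": TCP position; "ee_rot": TCP orientation; "wrist_force": force on the tool from outside, world axes, zero at the start; "moment": the same for the moment, N m; "gripper_width": opening from 0.0 (shut) to 1.0 (fully open).
Only numpy, scipy, OpenCV 4.12 (cv2) and the standard library are available. Lean on these libraries where they do the work, as an engineer would, in place of code of your own. Each camera call takes 0.05 s, during which the arm holds its last target.

## Working session

There is one attempt and no reset: what is moved stays moved. The work goes in short steps, Python scripts to look and compute and a shell command to move; the robot and the scene stay as the last step left them, time stands still between calls to the robot, and variables do not carry over. Pictures are saved under pics/ and viewed, and the job is handed in when it is done.

```bash
ls; mkdir -p pics; cat > h.py <<'E'
import numpy as np, cv2
from station import *
def snap(cam,fn):
    im=capture(cam); cv2.imwrite('pics/'+fn,cv2.cvtColor(im,cv2.COLOR_RGB2BGR)); return im
def ray(cam,uv,z,c=None):
    c=c or get_calibration(cam); K=np.array(c['K']);T=np.array(c['T'])
    d=np.linalg.inv(K)@[uv[0],uv[1],1]; d=T[:3,:3]@[d[0],-d[1],-d[2]]; o=T[:3,3]
    return o+d*(z-o[2])/d[2]
def proj(cam,p,c=None):
    c=c or get_calibration(cam); K=np.array(c['K']);T=np.array(c['T'])
    q=T[:3,:3].T@(np.array(p)-T[:3,3]); q=K@[q[0],-q[1],-q[2]]; return q[:2]/q[2]
E
python3 - <<'E'
from h import *
snap('scene','s0.png');snap('top','t0.png')
c=get_calibration('top');print(c.keys(),np.round(c['T'],3),c['K'])
for cam in ['scene','top']:
  for n,z in [('pump',0),('coupling',.124),('coupling_boss',.184),('coupling_mark',.152),('tray',0),('laid_stick',.018),('loose_stick',.015),('solenoid',0),('ratchet',0),('screwdriver',0),('end_cover',0)]:
    for r in spot_point(cam,n)[:4]:
        uv=np.array(r['location'])*[560,420]
        print(cam,n,round(r['conf'],2),uv.round(1),ray(cam,uv,z).round(3))
s=sense();print(s['tcp_pos'],np.round(s['ee_rot'],3),s['time_s'])
E
```

```text
pics
dict_keys(['K', 'T']) [[ 0.01   0.999 -0.044  0.418]
 [-1.     0.009 -0.013  0.014]
 [-0.012  0.044  0.999  1.5  ]
 [ 0.     0.     0.     1.   ]] [[495.35174188   0.         279.02201406]
 [  0.         495.35174188 210.46587124]
 [  0.           0.           1.        ]]
scene pump 0.96 [180. 244.] [ 0.555 -0.229  0.   ]
scene coupling 0.7 [173.  208.7] [ 0.553 -0.227  0.124]
scene coupling 0.65 [382.5 274. ] [0.562 0.257 0.124]
scene coupling_boss 0.56 [170.5 186.8] [ 0.544 -0.227  0.184]
scene coupling_mark 0.67 [149.1 214. ] [ 0.609 -0.247  0.152]
scene tray 0.88 [361.1 274.8] [0.484 0.215 0.   ]
scene laid_stick 0.82 [384.3 273.5] [0.475 0.265 0.018]
scene loose_stick 0.93 [268.7 253.6] [ 0.514 -0.007  0.015]
scene loose_stick 0.67 [210.8 171.9] [ 0.292 -0.277  0.015]
scene loose_stick 0.64 [422.4 203.3] [0.2   0.319 0.015]
scene solenoid 0.94 [230.2 330.4] [ 0.724 -0.011  0.   ]
scene ratchet 0.87 [249.2 362.6] [0.774 0.055 0.   ]
scene screwdriver 0.85 [117.4 309.1] [ 0.766 -0.262  0.   ]
scene end_cover 0.83 [338.5 391.5] [0.765 0.235 0.   ]
top pump 0.93 [367.7 191.2] 
[... 315 characters left out ...]
0.66 [218.4 209.6] [0.485 0.217 0.   ]
top laid_stick 0.73 [202.1 209.4] [0.484 0.264 0.018]
top loose_stick 0.91 [382.2 271.5] [ 0.305 -0.276  0.015]
top loose_stick 0.73 [291.4 197.3] [ 0.523 -0.004  0.015]
top loose_stick 0.71 [185.6 306.3] [0.195 0.309 0.015]
top solenoid 0.57 [294.5 130. ] [ 0.73  -0.012  0.   ]
top ratchet 0.94 [274.  115.5] [0.775 0.051 0.   ]
top ratchet 0.6 [217.4 209.8] [0.484 0.22  0.   ]
top screwdriver 0.81 [376.3 116.6] [ 0.773 -0.261  0.   ]
top screwdriver 0.16 [217.1 116.1] [0.772 0.226 0.   ]
top end_cover 0.84 [213.3 115.8] [0.772 0.237 0.   ]
[ 0.25131535 -0.57222618  0.22254671] [[-0.916 -0.402  0.   ]
 [-0.402  0.916 -0.   ]
 [-0.    -0.    -1.   ]] 1.2
```

View images.

View pics/s0.png

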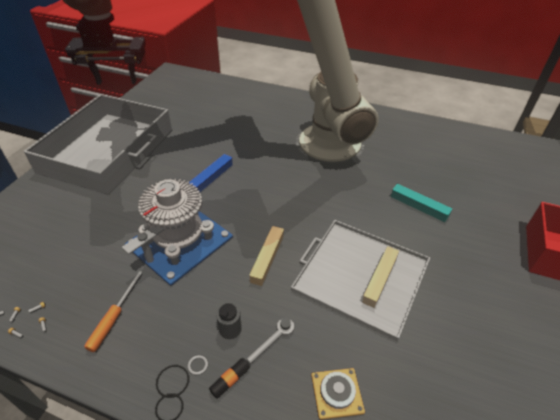

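```bash
python3 -c "
import cv2
a=cv2.imread('pics/t0.png');cv2.imwrite('pics/t0b.png',cv2.resize(a[70:340,130:430],None,fx=2.2,fy=2.2,interpolation=3))"
```

```text
(no output)
```

View pics/t0b.png

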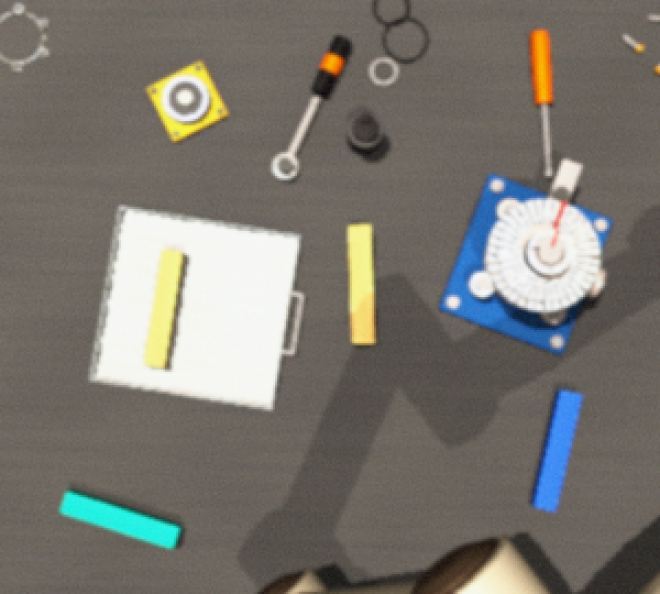

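Three stick-shaped things in the top picture: turquoise (186,306), blue (382,271) and plain wood (291,197). Only the last fits: unpainted, and loose outside the tray. Next is an enlarged crop, plus measurements.

```bash
cat > seg.py <<'E'
from h import *
def woods(im,cam,zt):
    hsv=cv2.cvtColor(im,cv2.COLOR_RGB2HSV)
    m=((hsv[...,0]>12)&(hsv[...,0]<34)&(hsv[...,1]>70)&(hsv[...,2]>90)).astype(np.uint8)
    n,l,st,ce=cv2.connectedComponentsWithStats(m)
    c=get_calibration(cam)
    for i in range(1,n):
        if st[i,4]<200: continue
        pts=np.argwhere(l==i)[:,::-1]
        w=np.array([ray(cam,p,zt,c)[:2] for p in pts])
        (cx,cy),(a,b),ang=cv2.minAreaRect((w*1000).astype(np.float32))
        if a<b: ang+=90; a,b=b,a
        mm=w.mean(0); U=np.linalg.svd(w-mm,full_matrices=False)[2][0]
        print(cam,ce[i].round(),'rect',round(cx,1),round(cy,1),round(a),round(b),round(ang,1),'mean',(mm*1000).round(1),'pca',np.degrees(np.arctan2(U[1],U[0])).round(1))
if __name__=='__main__':
    a=cv2.cvtColor(cv2.imread('pics/t0.png'),cv2.COLOR_BGR2RGB); woods(a,'top',.030)
    hsv=cv2.cvtColor(a,cv2.COLOR_RGB2HSV)
    # tray rim
    m=((hsv[...,1]<40)&(hsv[...,2]>170)).astype(np.uint8); m[:, 280:]=0
    n,l,st,ce=cv2.connectedComponentsWithStats(m); i=1+np.argmax(st[1:,4])
    w=np.array([ray('top',p,.010)[:2] for p in np.argwhere(l==i)[:,::-1]])
    r=cv2.minAreaRect((w*1000).astype(np.float32));print('tray',r)
    # pump plate blue
    m=((hsv[...,0]>100)&(hsv[...,0]<120)&(hsv[...,1]>150)&(hsv[...,2]>60)).astype(np.uint8);m[240:]=0
    p=np.argwhere(m>0)[:,::-1]; w=np.array([ray('top',q,.010)[:2] for q in p])
    print('plate',cv2.minAreaRect((w*1000).astype(np.float32)))
    # red mark
    m=((hsv[...,1]>100)&((hsv[...,0]<8)|(hsv[...,0]>172))&(hsv[...,2]>120)).astype(np.uint8); m[:,:320]=0
    p=np.argwhere(m>0)[:,::-1];w=np.array([ray('top',q,.152)[:2] for q in p]);print('red',p.min(0),p.max(0),w.round(3)[[0,-1]])
    b=cv2.cvtColor(a,cv2.COLOR_RGB2BGR)
    cv2.imwrite('pics/crop1.png',np.hstack([cv2.resize(b[160:240,255:330],(375,400),interpolation=2),cv2.resize(b[140:220,335:410],(375,400),interpolation=2)]))
E
python3 seg.py
```

```text
top [376. 100.] rect 816.5 -253.3 98 20 4.1 mean [ 817.2 -253.3] pca -176.7
top [215. 116.] rect 765.7 229.0 90 90 117.2 mean [763.5 227.4] pca 100.8
top [294. 199.] rect 519.0 -10.7 165 38 2.4 mean [518.6 -10.9] pca -177.6
top [205. 210.] rect 482.3 254.5 158 32 171.9 mean [481.8 254.4] pca 171.9
top [351. 355.] rect 91.2 -352.5 972 391 112.3 mean [  60.9 -180.9] pca -68.6
top [548. 296.] rect 236.4 -736.9 108 105 179.2 mean [ 240.  -756.7] pca -139.8Traceback (most recent call last):
  File "seg.py", line 21, in <module>
    w=np.array([ray('top',p,.010)[:2] for p in np.argwhere(l==i)[:,::-1]])
                ~~~^^^^^^^^^^^^^^
  File "h.py", line 6, in ray
    c=c or get_calibration(cam); K=np.array(c['K']);T=np.array(c['T'])
           ~~~~~~~~~~~~~~~^^^^^
ValueError: time passes only in moves, steps and waits
```

```bash
sed -i "s/^def ray/_C={}\ndef cal(cam):\n    if cam=='wrist': return get_calibration(cam)\n    if cam not in _C: _C[cam]=get_calibration(cam)\n    return _C[cam]\ndef ray/; s/c=c or get_calibration(cam)/c=c or cal(cam)/" h.py; sed -i "s/c=get_calibration(cam)/c=cal(cam)/" seg.py; python3 seg.py | tail -4
```

```text
tray ((483.9106140136719, 207.73294067382812), (270.3154296875, 242.0171356201172), 81.21331787109375)
plate ((548.9549560546875, -235.23538208007812), (177.7068634033203, 199.23428344726562), 69.65676879882812)
red [370  88] [559 418] [[ 0.817 -0.243]
 [-0.067 -0.718]]
```

View pics/crop1.png

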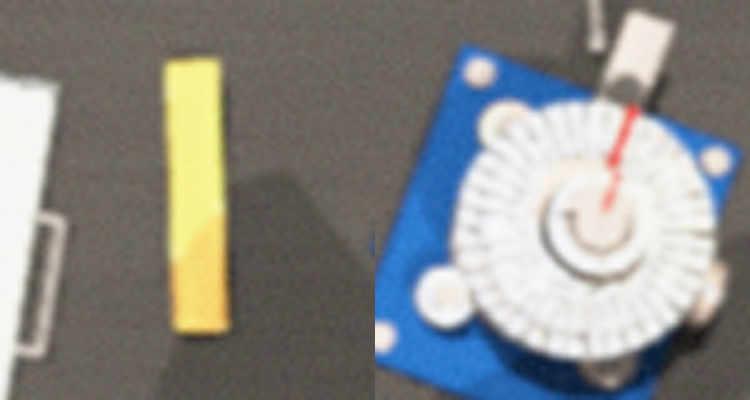

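Confirmed: the plain wooden stick at (294,199) is the loose one, pale with a shadow across its lower third. The red mark points along the bar. Next I work out the move to above the stick.

```bash
cat >> h.py <<'E'
def go(p,yaw):
    "delta in cm tool axes & spin to reach TCP p with tool y at world yaw deg"
    s=sense(); R=np.array(s['ee_rot']); d=R.T@(np.array(p)-s['tcp_pos'])*100
    y0=np.degrees(np.arctan2(R[1,1],R[0,1])); sp=(y0-yaw+180)%360-180
    print('t',s['time_s'],'tcp',np.round(s['tcp_pos'],4),'yaw',y0.round(1),'j1,6',np.round(s['joints'],1)[[0,5]],'delta',d.round(2),'spin',round(sp,2),'len',np.linalg.norm(d).round(1))
E
python3 -c "
from h import *
go([.52,-.008,.22],92)"
```

```text
t 1.2 tcp [ 0.2513 -0.5722  0.2225] yaw 113.7 j1,6 [-51.5 -14.8] delta [-47.29  40.86   0.25] spin 21.71 len 62.5
```

```bash
python3 -m inch '[{"fingers":6,"delta_pos":[-4,3.5,-1.5],"spin":2},{"fingers":6,"delta_pos":[-8,7,-2],"spin":4},{"fingers":6,"delta_pos":[-12,10.4,-2],"spin":6},{"fingers":6,"delta_pos":[-15.5,13.5,-2],"spin":8},{"fingers":6,"delta_pos":[-19,16.6,-2],"spin":10},{"fingers":6,"delta_pos":[-22.5,19.7,-2],"spin":12},{"fingers":6,"delta_pos":[-26,22.8,-2],"spin":14},{"fingers":6,"delta_pos":[-29.5,25.9,-2],"spin":16},{"fingers":6,"delta_pos":[-33,29,-1],"spin":18},{"fingers":6,"delta_pos":[-36.5,32,0],"spin":20},{"fingers":6,"delta_pos":[-40,35,0.2],"spin":21},{"fingers":6,"delta_pos":[-43.5,38,0.2],"spin":21.7},{"fingers":6,"delta_pos":[-47.3,40.9,0.2],"spin":21.7},{"fingers":6,"delta_pos":[-47.3,40.9,0.2],"spin":21.7},{"fingers":6,"delta_pos":[-47.3,40.9,0.2],"spin":21.7},{"fingers":6,"delta_pos":[-47.3,40.9,0.2],"spin":21.7}]'
python3 - <<'E'
from h import *
import seg
c=get_calibration('wrist'); im=snap('wrist','w1.png')
print(c['K'],np.round(c['T'],3))
go([.52,-.008,.22],92)
_=[seg.woods(im,'wrist',.030)]
print(spot_point('wrist','loose_stick'))
E
```

```text
time_s: 2.8
tcp_pos: [0.5194, -0.0081, 0.2205]
ee_rot: [[-0.999, -0.035, -0.001], [-0.035, 0.999, -0.0], [0.001, -0.0, -1.0]]
wrist_force: [-0.0, -0.1, -0.1]
gripper_width: 0.693
[[320.24623568   0.         281.21881669]
 [  0.         320.24623568 210.56808645]
 [  0.           0.           1.        ]] [[-0.035 -0.96  -0.276  0.443]
 [ 0.999 -0.034 -0.01  -0.012]
 [-0.    -0.276  0.961  0.381]
 [ 0.     0.     0.     1.   ]]
t 2.85 tcp [ 0.5194 -0.0085  0.2206] yaw 91.9 j1,6 [  17. -105.] delta [-0.07  0.05  0.06] spin -0.06 len 0.1
wrist [518. 160.] rect 480.3 246.5 160 49 171.8 mean [478.9 247.3] pca -8.7
wrist [279. 180.] rect 516.5 -12.6 159 31 2.4 mean [509.9 -12.2] pca 2.6
wrist [415. 299.] rect 651.0 159.6 74 13 9.3 mean [652.6 161. ] pca 11.0
[{'location': [0.4943, 0.4424], 'conf': 0.75}]
```

View pics/w1.png

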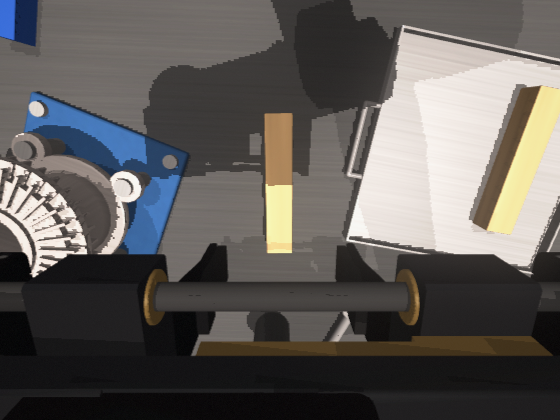

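Wrist view: the stick is at columns 265–292, rows 113–252, midway between the fingers, and the laid stick is at the right in the tray.

```bash
python3 - <<'E'
from h import *
print(sense()['joints'])
c=get_calibration('wrist')
for uv in [(265,113),(292,113),(265,243),(292,243)]: print(ray('wrist',uv,.03,c).round(4))
print(proj('wrist',sense()['tcp_pos'],c))
go([.517,-.0115,.004],92.4)
E
```

```text
[ 1.69655321e+01  1.18360098e+01 -1.43810335e+01  6.32389449e-04
 -6.37851814e+01 -1.05047197e+02]
[ 0.4377 -0.0293  0.03  ]
[ 0.4368 -0.0009  0.03  ]
[ 0.584  -0.0263  0.03  ]
[0.5829 0.0055 0.03  ]
[282.6438249 264.3846792]
t 2.9 tcp [ 0.5194 -0.0086  0.2207] yaw 91.9 j1,6 [  17. -105.] delta [ 0.25 -0.28 21.67] spin -0.48 len 21.7
```

```bash
python3 -m inch '[{"fingers":6,"delta_pos":[0.25,-0.4,4],"spin":-0.3},{"fingers":6,"delta_pos":[0.25,-0.4,8.5],"spin":-0.3},{"fingers":6,"delta_pos":[0.25,-0.4,13],"spin":-0.3},{"fingers":6,"delta_pos":[0.25,-0.4,17],"spin":-0.3},{"fingers":6,"delta_pos":[0.25,-0.4,20],"spin":-0.3},{"fingers":6,"delta_pos":[0.25,-0.4,21.5],"spin":-0.3},{"fingers":6,"delta_pos":[0.25,-0.4,21.5],"spin":-0.3},{"fingers":2.5,"delta_pos":[0.25,-0.4,21.5],"spin":-0.3},{"fingers":2,"delta_pos":[0.25,-0.4,21.5],"spin":-0.3},{"fingers":2,"delta_pos":[0.25,-0.4,21.5],"spin":-0.3},{"fingers":2,"delta_pos":[0.25,-0.4,21.5],"spin":-0.3},{"fingers":2,"delta_pos":[0.25,-0.4,21.5],"spin":-0.3},{"fingers":2,"delta_pos":[0.25,-0.4,21.5],"spin":-0.3}]'
```

```text
time_s: 4.2
tcp_pos: [0.518, -0.0115, 0.0063]
ee_rot: [[-0.999, -0.041, 0.001], [-0.041, 0.999, 0.0], [-0.001, 0.0, -1.0]]
wrist_force: [-1.1, 0.9, 5.8]
gripper_width: 0.343
```

```bash
python3 -c "
from h import *
go([.47,.169,.22],81.9)"
```

```text
t 4.2 tcp [ 0.518  -0.0115  0.0063] yaw 92.3 j1,6 [  16.7 -104.4] delta [  4.04  18.23 -21.38] spin 10.43 len 28.4
```

```bash
python3 -m inch '[{"fingers":2,"delta_pos":[0,0,-2],"spin":0},{"fingers":2,"delta_pos":[0,0,-6],"spin":0},{"fingers":2,"delta_pos":[0,0,-10.5],"spin":0},{"fingers":2,"delta_pos":[0.5,2,-15],"spin":1},{"fingers":2,"delta_pos":[1.2,5,-18.5],"spin":3},{"fingers":2,"delta_pos":[2.2,9,-21],"spin":6},{"fingers":2,"delta_pos":[3.2,13,-21.4],"spin":9},{"fingers":2,"delta_pos":[4,16.5,-21.4],"spin":10.4},{"fingers":2,"delta_pos":[4,18.2,-21.4],"spin":10.4},{"fingers":2,"delta_pos":[4,18.2,-21.4],"spin":10.4},{"fingers":2,"delta_pos":[4,18.2,-21.4],"spin":10.4},{"fingers":2,"delta_pos":[4,18.2,-21.4],"spin":10.4}]'
python3 - <<'E'
from h import *
import seg
im=snap('wrist','w2.png');t=snap('top','t2.png');snap('scene','s2.png')
go([.47,.169,.009],81.9)
seg.woods(im,'wrist',.033); seg.woods(t,'top',.033)
E
```

```text
time_s: 5.4
tcp_pos: [0.4703, 0.1676, 0.2191]
ee_rot: [[-0.99, 0.142, -0.001], [0.142, 0.99, -0.001], [0.001, -0.001, -1.0]]
wrist_force: [0.5, -0.4, -1.4]
gripper_width: 0.342
t 5.55 tcp [0.4705 0.1676 0.2194] yaw 81.8 j1,6 [  38.3 -136.5] delta [ 0.06  0.14 21.04] spin -0.08 len 21.0
wrist [281. 193.] rect 482.8 164.8 198 74 172.1 mean [475.4 165.4] pca -7.8
wrist [359. 191.] rect 481.2 252.6 158 35 171.9 mean [484.  251.5] pca -5.0
wrist [356. 297.] rect 616.2 237.3 74 9 176.4 mean [615.6 237.8] pca -2.2
wrist [281. 327.] rect 643.8 141.8 75 45 81.9 mean [643.6 141.6] pca 81.6
top [376. 100.] rect 815.7 -252.1 97 21 0.4 mean [ 817.1 -252.8] pca -176.5
top [215. 117.] rect 765.0 228.5 90 89 117.2 mean [762.5 226.8] pca 104.9
top [221. 295.] rect 200.3 207.3 715 397 26.0 mean [233.1 201.9] pca -161.9
top [222. 233.] rect 412.9 199.6 50 39 0.6 mean [413.5 200.8] pca 173.8
top [308. 379.] rect -9.0 -55.3 111 39 34.1 mean [ -8.4 -57.1] pca -143.6
```

View pics/w2.png

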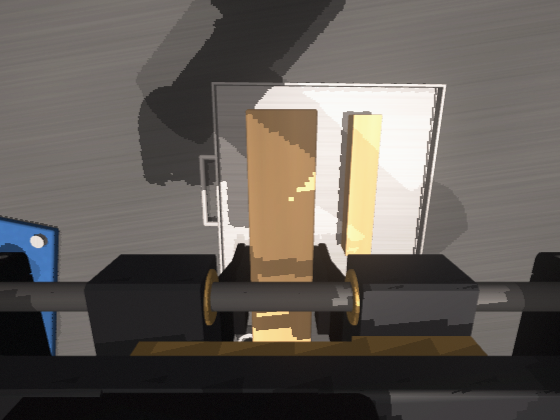

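Held stick in the middle (columns 248–317); laid stick at columns ~350–381, rows 115–253; tray near-rim corners at (213,84) and (444,86).

```bash
python3 - <<'E'
from h import *
c=get_calibration('wrist')
a=cv2.imread('pics/w2.png');cv2.imwrite('pics/w2b.png',cv2.resize(a[70:260,330:450],None,fx=4,fy=3,interpolation=2))
for uv in [(351,115),(381,115),(348,253),(371,253)]: print(ray('wrist',uv,.033,c).round(4))
for uv in [(213,84),(444,86)]: print(ray('wrist',uv,.016,c).round(4))
E
```

```text
[0.4012 0.2496 0.033 ]
[0.4056 0.2805 0.033 ]
[0.5554 0.2335 0.033 ]
[0.5592 0.2602 0.033 ]
[0.3493 0.1107 0.016 ]
[0.386  0.3534 0.016 ]
```

View pics/w2b.png

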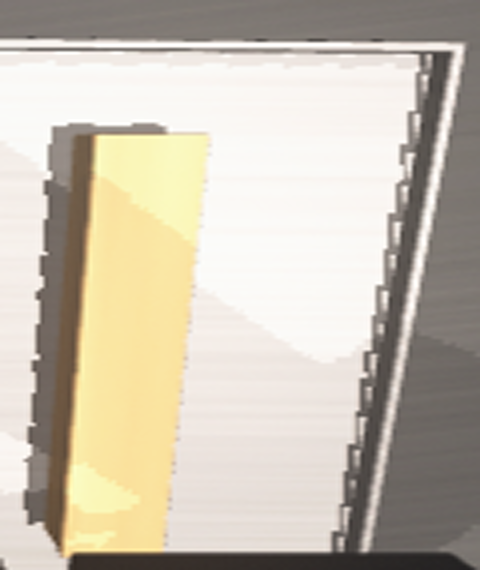

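```bash
python3 - <<'E'
from h import *
c=get_calibration('wrist')
P=[ray('wrist',uv,.033,c) for uv in [(353.7,114.5),(382.3,114.5),(346.2,253),(371,253)]]
for p in P: print(p.round(4))
n=(P[0]+P[1])/2; f=(P[2]+P[3])/2; d=(f-n)[:2]; d/=np.linalg.norm(d); print(np.degrees(np.arctan2(d[1],d[0])))
cen=n[:2]+d*.08; per=np.array([-d[1],d[0]]); print('laid',cen)
tc=np.array([(.3493+.386)/2,(.1107+.3534)/2])
e=np.array([.386-.3493,.3534-.1107]);e/=np.linalg.norm(e);tx=np.array([e[1],-e[0]]);print('tray yaw',np.degrees(np.arctan2(tx[1],tx[0])),'c',tc+tx*.12)
T=tc+tx*.12; print('laid in tray', (cen-T)@tx,(cen-T)@e)
tgt=cen-per*.086; print('target',tgt,'in tray',(tgt-T)@tx,(tgt-T)@e)
go([*tgt,.009],82)
E
```

```text
[0.4011 0.2525 0.033 ]
[0.4053 0.2818 0.033 ]
[0.5551 0.2314 0.033 ]
[0.5592 0.2602 0.033 ]
-7.888746535844288
laid [0.48242622 0.25615646]
tray yaw -8.598863541084045 c [0.48630112 0.21410811]
laid in tray -0.01011823606595978 0.04099633627759758
target [0.47062272 0.17097032] in tray -0.009052389689420941 -0.04499705865190627
t 5.55 tcp [0.4705 0.1676 0.2194] yaw 81.8 j1,6 [  38.3 -136.5] delta [2.000e-02 3.400e-01 2.104e+01] spin -0.18 len 21.0
```

```bash
python3 -m inch '[{"fingers":2,"delta_pos":[0,0.3,4],"spin":-0.2},{"fingers":2,"delta_pos":[0,0.3,8.5],"spin":-0.2},{"fingers":2,"delta_pos":[0,0.3,13],"spin":-0.2},{"fingers":2,"delta_pos":[0,0.3,17],"spin":-0.2},{"fingers":2,"delta_pos":[0,0.3,19.5],"spin":-0.2},{"fingers":2,"delta_pos":[0,0.3,20.5],"spin":-0.2},{"fingers":2,"delta_pos":[0,0.3,20.9],"spin":-0.2},{"fingers":2,"delta_pos":[0,0.3,21],"spin":-0.2},{"fingers":2,"delta_pos":[0,0.3,21],"spin":-0.2}]'
```

```text
time_s: 6.45
tcp_pos: [0.4717, 0.1721, 0.0108]
ee_rot: [[-0.991, 0.137, 0.002], [0.137, 0.991, 0.002], [-0.002, 0.002, -1.0]]
wrist_force: [0.0, -0.2, -0.5]
gripper_width: 0.342
```

```bash
python3 -m inch '[{"fingers":2,"delta_pos":[0,0,0.1],"spin":0},{"fingers":2,"delta_pos":[0,0,0.15],"spin":0},{"fingers":4,"delta_pos":[0,0,0.15],"spin":0},{"fingers":5,"delta_pos":[0,0,0.15],"spin":0},{"fingers":5,"delta_pos":[0,0,0.15],"spin":0},{"fingers":5,"delta_pos":[0,0,0],"spin":0},{"fingers":5,"delta_pos":[0,0,-3],"spin":0},{"fingers":5,"delta_pos":[0,0,-7],"spin":0},{"fingers":5,"delta_pos":[0,0,-11],"spin":0},{"fingers":5,"delta_pos":[0,0,-16],"spin":0},{"fingers":5,"delta_pos":[0,0,-21],"spin":0},{"fingers":5,"delta_pos":[0,0,-23],"spin":0}]'
python3 - <<'E'
from h import *
snap('wrist','w3.png'); s=sense(); print(s['joints'])
go([.549,-.235,.25],180)
E
```

```text
time_s: 7.65
tcp_pos: [0.4726, 0.1724, 0.2452]
ee_rot: [[-0.991, 0.137, 0.008], [0.137, 0.991, 0.005], [-0.008, 0.006, -1.0]]
wrist_force: [-1.0, 0.1, 0.1]
gripper_width: 0.573
[ 3.86250044e+01  8.75783692e+00 -1.44295274e+01  1.35495811e-01
 -6.61110061e+01 -1.36515941e+02]
t 7.7 tcp [0.4733 0.1728 0.2467] yaw 82.2 j1,6 [  38.6 -136.5] delta [-13.06 -39.36  -0.49] spin -97.83 len 41.5
```

View pics/w3.png

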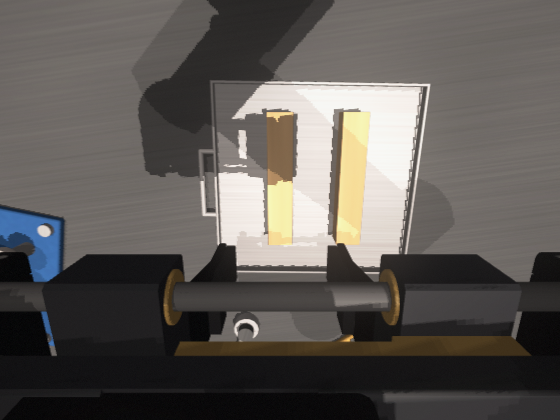

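Both sticks lie parallel in the tray: loose at columns 267–294, laid at 342–369, rows 112–246. I measure them precisely now, since the placing depends on them.

```bash
python3 - <<'E'
from h import *
a=cv2.imread('pics/w3.png');cv2.imwrite('pics/w3b.png',cv2.resize(a[100:260,255:385],None,fx=6,fy=3.7,interpolation=2))
c=get_calibration('wrist')
np.savez('w3cal.npz',K=c['K'],T=c['T'])
E
```

```text
(no output)
```

View pics/w3b.png

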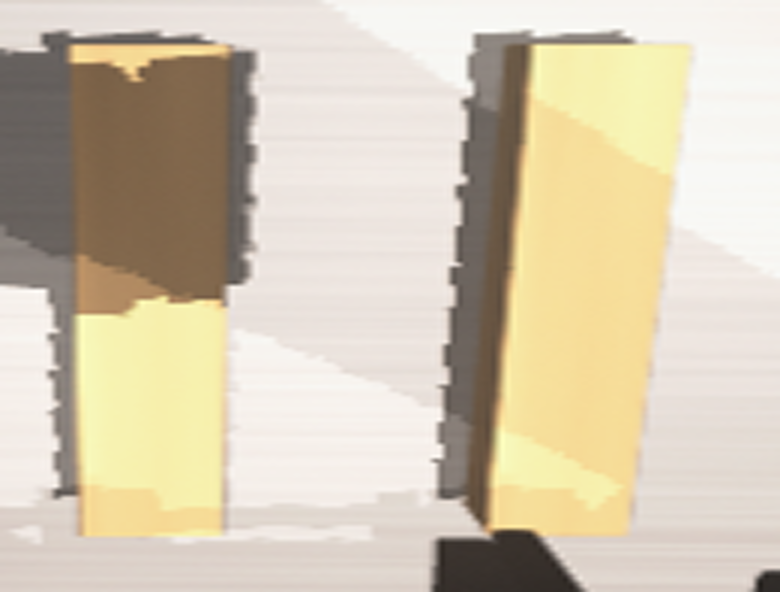

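```bash
python3 - <<'E'
from h import *
q=np.load('w3cal.npz');c={'K':q['K'],'T':q['T']}
def st(P):
    P=[ray('wrist',(255+x/6,100+y/3.7),.033,c)[:2] for x,y in P]
    n=(P[0]+P[1])/2;f=(P[2]+P[3])/2;d=f-n
    print('w',np.linalg.norm(P[0]-P[1]).round(4),np.linalg.norm(P[2]-P[3]).round(4),'L',np.linalg.norm(d).round(4),'yaw',np.degrees(np.arctan2(d[1],d[0])).round(2),'c',((n+f)/2).round(4)); return (n+f)/2
a=st([(70,44),(229,44),(79,535),(224,535)]);b=st([(528,44),(692,44),(488,533),(630,533)])
print(np.linalg.norm(a-b),(a+b)/2)
go([.549,-.235,.27],-93)
E
```

```text
w 0.0295 0.0304 L 0.1595 yaw -7.7 c [0.4714 0.1723]
w 0.0306 0.0298 L 0.159 yaw -7.77 c [0.4828 0.2572]
0.08559707675527818 [0.47712145 0.2147509 ]
t 7.7 tcp [0.4733 0.1728 0.2467] yaw 82.2 j1,6 [  38.6 -136.5] delta [-13.08 -39.35  -2.49] spin 175.17 len 41.5
```

```bash
python3 -m inch '[{"fingers":8.7,"delta_pos":[-1,-3,-2],"spin":-8},{"fingers":8.7,"delta_pos":[-2.5,-7,-2.5],"spin":-16},{"fingers":8.7,"delta_pos":[-3.9,-11.5,-2.5],"spin":-24},{"fingers":8.7,"delta_pos":[-5.2,-15.5,-2.5],"spin":-32},{"fingers":8.7,"delta_pos":[-6.5,-19.5,-2.5],"spin":-40},{"fingers":8.7,"delta_pos":[-7.8,-23.5,-2.5],"spin":-48},{"fingers":8.7,"delta_pos":[-9.1,-27.5,-2.5],"spin":-56},{"fingers":8.7,"delta_pos":[-10.4,-31.5,-2.5],"spin":-64},{"fingers":8.7,"delta_pos":[-11.7,-35.5,-2.5],"spin":-72},{"fingers":8.7,"delta_pos":[-12.8,-38.5,-2.5],"spin":-80},{"fingers":8.7,"delta_pos":[-13.1,-39.4,-2.5],"spin":-88},{"fingers":8.7,"delta_pos":[-13.1,-39.4,-2.5],"spin":-96},{"fingers":8.7,"delta_pos":[-13.1,-39.4,-2.5],"spin":-104},{"fingers":8.7,"delta_pos":[-13.1,-39.4,-2.5],"spin":-112},{"fingers":8.7,"delta_pos":[-13.1,-39.4,-2.5],"spin":-120},{"fingers":8.7,"delta_pos":[-13.1,-39.4,-2.5],"spin":-120}]'
python3 - <<'E'
from h import *
print(np.round(sense()['joints'],1))
c=get_calibration('wrist');snap('wrist','w4.png')
for n,z in [('coupling_boss',.184),('coupling_mark',.152),('coupling',.124)]:
    for r in spot_point('wrist',n)[:2]:
        uv=np.array(r['location'])*[560,420]; print(n,r['conf'],uv.round(1),ray('wrist',uv,z,c).round(4))
go([.549,-.235,.27],-93)
E
```

```text
time_s: 9.3
tcp_pos: [0.5461, -0.2366, 0.2638]
ee_rot: [[0.376, -0.927, -0.001], [-0.927, -0.376, 0.0], [-0.001, 0.001, -1.0]]
wrist_force: [-0.3, 0.1, -0.0]
gripper_width: 0.999
[ -7.9  17.7  -0.   -0.  -72.4  30. ]
coupling_boss 0.63 [277.4 217.8] [ 0.548 -0.237  0.184]
coupling_mark 0.67 [226.2 162.8] [ 0.603  -0.2566  0.152 ]
coupling 0.91 [276.7 198.5] [ 0.5494 -0.2371  0.124 ]
t 9.5 tcp [ 0.5463 -0.2366  0.2643] yaw -158.0 j1,6 [-7.9 29.8] delta [-0.05 -0.31 -0.57] spin -65.01 len 0.7
```

View pics/w4.png

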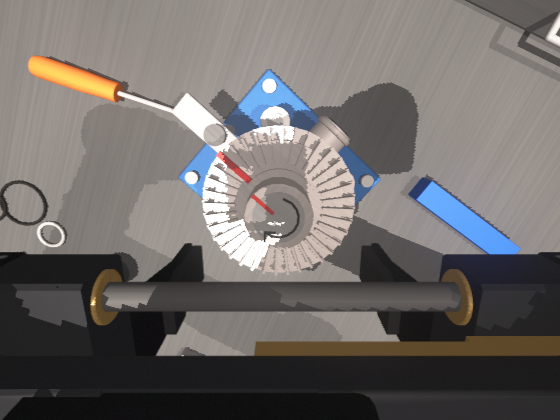

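Coupling seen: disc at columns 203–355, rows 125–272; red mark from (218,155) to (273,213), along the bar. I overlay the model circles to refine the axis.

```bash
python3 - <<'E'
from h import *
c=get_calibration('wrist'); a=cv2.imread('pics/w4.png')
f=4
b=cv2.resize(a[110:285,190:370],None,fx=f,fy=3.4,interpolation=2)
t=np.linspace(0,2*np.pi,200)
x,y=.5485,-.2372
for z,r,col in [(.184,.028,(0,255,0)),(.152,.07,(255,0,255)),(.152,.028,(255,255,0))]:
    P=np.array([proj('wrist',[x+r*np.cos(k),y+r*np.sin(k),z],c) for k in t]); P=((P-[190,110])*[f,3.4]).astype(int)
    cv2.polylines(b,[P.reshape(-1,1,2)],True,col,1)
cv2.imwrite('pics/w4b.png',b)
E
```

```text
(no output)
```

View pics/w4b.png

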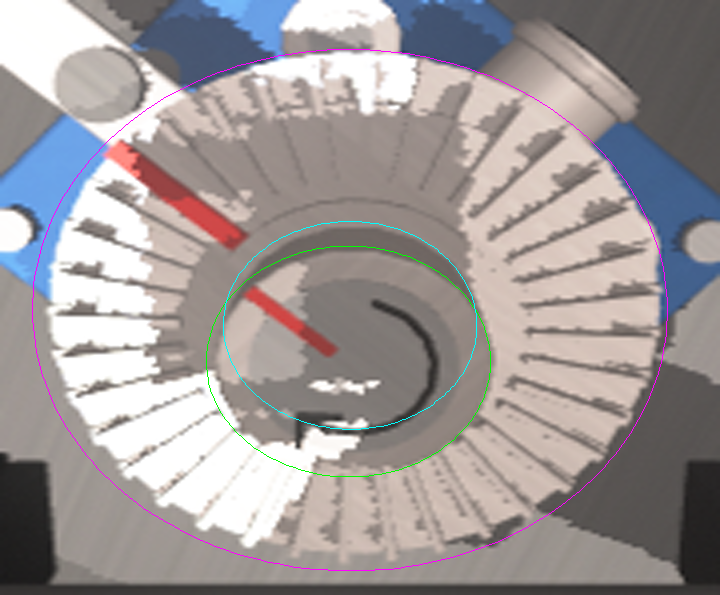

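```bash
python3 -c "
from h import *
go([.5479,-.2375,.156],-93)"
```

```text
t 9.5 tcp [ 0.5463 -0.2366  0.2643] yaw -158.0 j1,6 [-7.9 29.8] delta [ 0.14 -0.12 10.83] spin -65.01 len 10.8
```

```bash
python3 -m inch '[{"fingers":8.7,"delta_pos":[0.1,-0.1,1],"spin":-8},{"fingers":8.7,"delta_pos":[0.1,-0.1,2],"spin":-16},{"fingers":8.7,"delta_pos":[0.1,-0.1,3.5],"spin":-24},{"fingers":8.7,"delta_pos":[0.1,-0.1,5],"spin":-32},{"fingers":8.7,"delta_pos":[0.1,-0.1,6.5],"spin":-40},{"fingers":8.7,"delta_pos":[0.1,-0.1,8],"spin":-48},{"fingers":8.7,"delta_pos":[0.1,-0.1,9],"spin":-56},{"fingers":8.7,"delta_pos":[0.1,-0.1,10],"spin":-64},{"fingers":8.7,"delta_pos":[0.1,-0.1,10.7],"spin":-65},{"fingers":8.7,"delta_pos":[0.1,-0.1,10.8],"spin":-65},{"fingers":8.7,"delta_pos":[0.1,-0.1,10.8],"spin":-65},{"fingers":8.7,"delta_pos":[0.1,-0.1,10.8],"spin":-65}]'
python3 - <<'E'
from h import *
c=get_calibration('wrist');snap('wrist','w5.png');snap('scene','s5.png')
go([.5479,-.2375,.156],-93)
E
```

```text
time_s: 10.7
tcp_pos: [0.5481, -0.2373, 0.1572]
ee_rot: [[0.999, -0.052, 0.001], [-0.052, -0.999, -0.0], [0.001, 0.0, -1.0]]
wrist_force: [0.7, 0.4, -0.2]
gripper_width: 0.998
t 10.8 tcp [ 0.548  -0.2373  0.1572] yaw -92.9 j1,6 [-7.9 94.9] delta [-0.01  0.02  0.12] spin 0.06 len 0.1
```

View pics/w5.png

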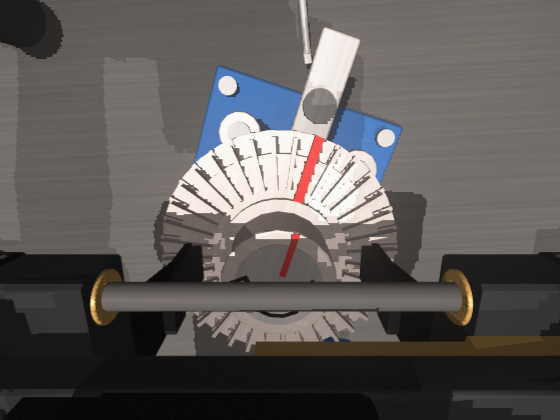

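Fingers straddle the boss (boss at columns 220–338, fingers at 190 and 375). I close on it.

```bash
python3 -m inch '[{"fingers":6,"delta_pos":[0,0,0],"spin":0},{"fingers":5,"delta_pos":[0,0,0],"spin":0},{"fingers":4.5,"delta_pos":[0,0,0],"spin":0},{"fingers":4.5,"delta_pos":[0,0,0],"spin":0},{"fingers":4.5,"delta_pos":[0,0,0],"spin":0},{"fingers":4.5,"delta_pos":[0,0,0],"spin":0}]'
```

```text
time_s: 11.4
tcp_pos: [0.5478, -0.2368, 0.1566]
ee_rot: [[0.999, -0.05, 0.0], [-0.05, -0.999, 0.001], [0.0, -0.001, -1.0]]
wrist_force: [-0.6, 3.2, 1.5]
gripper_width: 0.636
```

```bash
python3 -m inch '[{"fingers":4.5,"delta_pos":[0,0,0],"spin":3},{"fingers":4.5,"delta_pos":[0,0,0],"spin":8},{"fingers":4.5,"delta_pos":[0,0,0],"spin":13},{"fingers":4.5,"delta_pos":[0,0,0],"spin":18},{"fingers":4.5,"delta_pos":[0,0,-0.02],"spin":23},{"fingers":4.5,"delta_pos":[0,0,-0.04],"spin":28},{"fingers":4.5,"delta_pos":[0,0,-0.07],"spin":33},{"fingers":4.5,"delta_pos":[0,0,-0.1],"spin":38},{"fingers":4.5,"delta_pos":[0,0,-0.12],"spin":42},{"fingers":4.5,"delta_pos":[0,0,-0.15],"spin":47},{"fingers":4.5,"delta_pos":[0,0,-0.18],"spin":52}]'
python3 - <<'E'
from h import *
snap('wrist','w6.png');snap('top','t6.png');print(sense()['moment'])
go([.548,-.237,.16],87)
E
```

```text
time_s: 12.5
tcp_pos: [0.5478, -0.2368, 0.158]
ee_rot: [[0.572, -0.82, 0.0], [-0.82, -0.572, 0.001], [-0.0, -0.001, -1.0]]
wrist_force: [0.6, 1.0, -0.4]
gripper_width: 0.636
[ 0.52789839 -0.17988802 -0.01303425]
t 12.6 tcp [ 0.5478 -0.2369  0.1581] yaw -144.9 j1,6 [-7.9 43. ] delta [ 0.02 -0.01 -0.19] spin 128.11 len 0.2
```

View pics/w6.png

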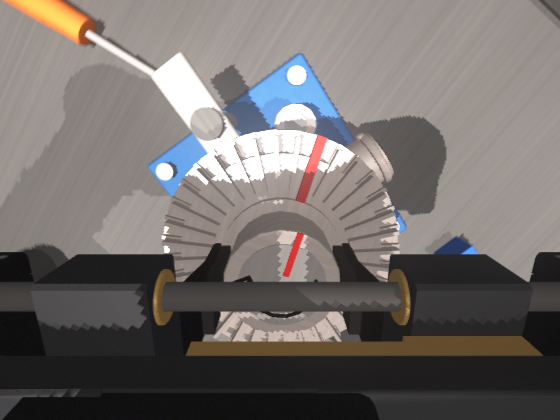

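The mark is unchanged relative to the gripper while the plate has turned: no slip. I continue.

```bash
python3 -m inch '[{"fingers":4.5,"delta_pos":[0,0,-0.03],"spin":5},{"fingers":4.5,"delta_pos":[0,0,-0.06],"spin":11},{"fingers":4.5,"delta_pos":[0,0,-0.09],"spin":17},{"fingers":4.5,"delta_pos":[0,0,-0.13],"spin":23},{"fingers":4.5,"delta_pos":[0,0,-0.16],"spin":29},{"fingers":4.5,"delta_pos":[0,0,-0.19],"spin":35},{"fingers":4.5,"delta_pos":[0,0,-0.23],"spin":41},{"fingers":4.5,"delta_pos":[0,0,-0.26],"spin":47},{"fingers":4.5,"delta_pos":[0,0,-0.29],"spin":53},{"fingers":4.5,"delta_pos":[0,0,-0.33],"spin":59},{"fingers":4.5,"delta_pos":[0,0,-0.36],"spin":65},{"fingers":4.5,"delta_pos":[0,0,-0.39],"spin":71},{"fingers":4.5,"delta_pos":[0,0,-0.43],"spin":77},{"fingers":4.5,"delta_pos":[0,0,-0.46],"spin":83},{"fingers":4.5,"delta_pos":[0,0,-0.5],"spin":89},{"fingers":4.5,"delta_pos":[0,0,-0.53],"spin":95},{"fingers":4.5,"delta_pos":[0,0,-0.56],"spin":101},{"fingers":4.5,"delta_pos":[0,0,-0.6],"spin":107},{"fingers":4.5,"delta_pos":[0,0,-0.63],"spin":113},{"fingers":4.5,"delta_pos":[0,0,-0.63],"spin":113}]'
python3 - <<'E'
from h import *
snap('wrist','w7.png');snap('top','t7.png');print(sense()['moment'])
go([.548,-.237,.16],87)
E
```

```text
time_s: 14.6
tcp_pos: [0.5479, -0.2365, 0.1643]
ee_rot: [[-0.977, -0.211, 0.0], [-0.211, 0.977, 0.001], [-0.001, 0.001, -1.0]]
wrist_force: [1.4, 3.3, -0.4]
gripper_width: 0.639
[ 1.557998   -0.44503746 -0.02707911]
t 14.7 tcp [ 0.5478 -0.2366  0.1643] yaw 102.3 j1,6 [ -7.9 -69.8] delta [-0.01 -0.05  0.43] spin 15.29 len 0.4
```

View pics/w7.png

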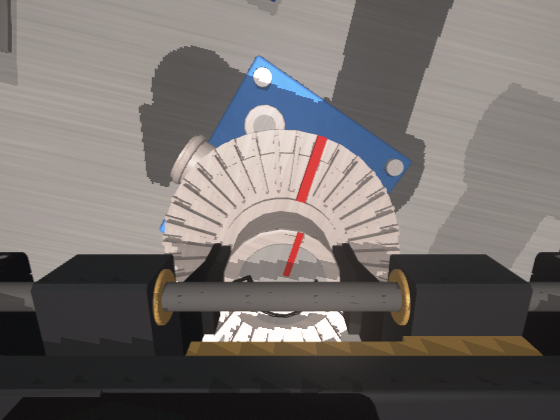

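```bash
python3 -m inch '[{"fingers":4.5,"delta_pos":[0,0,-0.03],"spin":5},{"fingers":4.5,"delta_pos":[0,0,-0.05],"spin":10},{"fingers":4.5,"delta_pos":[0,0,-0.05],"spin":13},{"fingers":4.5,"delta_pos":[0,0,-0.05],"spin":13},{"fingers":4.5,"delta_pos":[0,0,-0.2],"spin":13},{"fingers":4.5,"delta_pos":[0,0,-0.4],"spin":13},{"fingers":4.5,"delta_pos":[0,0,-0.6],"spin":13}]'
```

```text
time_s: 15.4
tcp_pos: [0.5475, -0.2365, 0.1688]
ee_rot: [[-1.0, 0.015, -0.001], [0.015, 1.0, 0.002], [0.001, 0.002, -1.0]]
wrist_force: [3.8, 3.0, -9.9]
gripper_width: 0.638
```

```bash
python3 -m inch '[{"fingers":4.5,"delta_pos":[0,0,-0.2],"spin":0},{"fingers":4.5,"delta_pos":[0,0,-0.5],"spin":0},{"fingers":4.5,"delta_pos":[0,0,-0.8],"spin":0},{"fingers":4.5,"delta_pos":[0,0,-1.2],"spin":0},{"fingers":4.5,"delta_pos":[0,0,-1.6],"spin":0},{"fingers":4.5,"delta_pos":[0,0,-2.2],"spin":0},{"fingers":4.5,"delta_pos":[0,0,-3],"spin":0},{"fingers":4.5,"delta_pos":[0,0,-4],"spin":0},{"fingers":4.5,"delta_pos":[0,0,-5],"spin":0},{"fingers":4.5,"delta_pos":[0,0,-6],"spin":0},{"fingers":4.5,"delta_pos":[0,0,-6.5],"spin":0},{"fingers":4.5,"delta_pos":[0,0,-6.5],"spin":0}]'
python3 - <<'E'
from h import *
snap('wrist','w8.png');snap('scene','s8.png');print(sense()['moment'])
go([.477,.2148,.2],82.2)
E
```

```text
time_s: 16.6
tcp_pos: [0.5482, -0.2373, 0.2369]
ee_rot: [[-1.0, 0.015, 0.002], [0.015, 1.0, -0.0], [-0.002, -0.0, -1.0]]
wrist_force: [-0.4, -0.1, -6.7]
gripper_width: 0.636
[-0.01843536 -0.0568663  -0.05366507]
t 16.7 tcp [ 0.5474 -0.2371  0.2354] yaw 89.1 j1,6 [ -7.9 -83. ] delta [ 7.75 45.07  3.56] spin 6.9 len 45.9
```

View pics/s8.png

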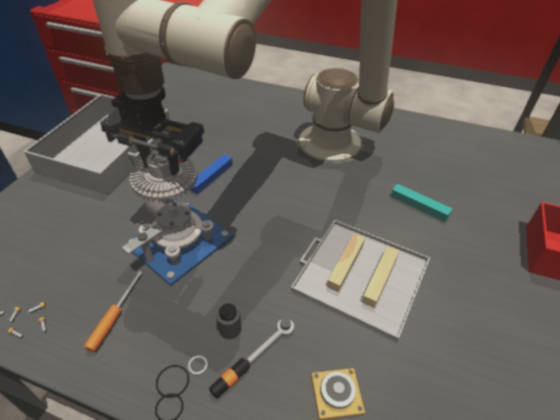

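View pics/w8.png

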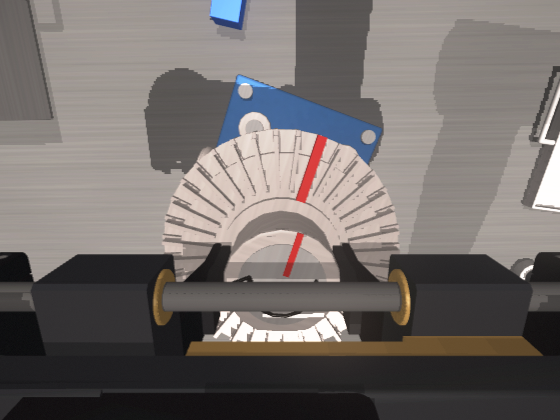

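Coupling is off the shaft and held level; the mark is at the same place in the gripper. Now carry it over the gap between the sticks.

```bash
python3 -m inch '[{"fingers":4.5,"delta_pos":[0.15,0.7,0],"spin":0},{"fingers":4.5,"delta_pos":[0.4,2.1,0],"spin":0},{"fingers":4.5,"delta_pos":[0.75,4.3,0],"spin":0.5},{"fingers":4.5,"delta_pos":[1.25,7.2,0],"spin":1},{"fingers":4.5,"delta_pos":[1.8,10.5,0],"spin":1.5},{"fingers":4.5,"delta_pos":[2.4,14,0],"spin":2},{"fingers":4.5,"delta_pos":[3,17.5,0],"spin":2.5},{"fingers":4.5,"delta_pos":[3.6,21,0],"spin":3},{"fingers":4.5,"delta_pos":[4.2,24.5,0],"spin":3.5},{"fingers":4.5,"delta_pos":[4.8,28,0],"spin":4},{"fingers":4.5,"delta_pos":[5.4,31.5,0],"spin":5},{"fingers":4.5,"delta_pos":[6,35,0],"spin":6},{"fingers":4.5,"delta_pos":[6.6,38.3,0],"spin":6.9},{"fingers":4.5,"delta_pos":[7.1,41.2,0.5],"spin":6.9},{"fingers":4.5,"delta_pos":[7.45,43.3,1.5],"spin":6.9},{"fingers":4.5,"delta_pos":[7.65,44.5,2.7],"spin":6.9},{"fingers":4.5,"delta_pos":[7.75,45,3.5],"spin":6.9},{"fingers":4.5,"delta_pos":[7.75,45.1,3.5],"spin":6.9},{"fingers":4.5,"delta_pos":[7.75,45.1,3.5],"spin":6.9}]'
python3 - <<'E'
from h import *
snap('wrist','w9.png');snap('scene','s9.png');print(sense()['moment'])
go([.477,.2148,.105],82.2)
E
```

```text
time_s: 18.6
tcp_pos: [0.4773, 0.2143, 0.2006]
ee_rot: [[-0.991, 0.136, -0.0], [0.136, 0.991, -0.001], [0.0, -0.001, -1.0]]
wrist_force: [-0.4, 0.2, -6.4]
gripper_width: 0.637
[ 0.0051136  -0.03220926  0.00806317]
t 18.7 tcp [0.4777 0.2143 0.2012] yaw 82.2 j1,6 [  41.9 -139.8] delta [0.08 0.04 9.62] spin -0.05 len 9.6
```

View pics/w9.png

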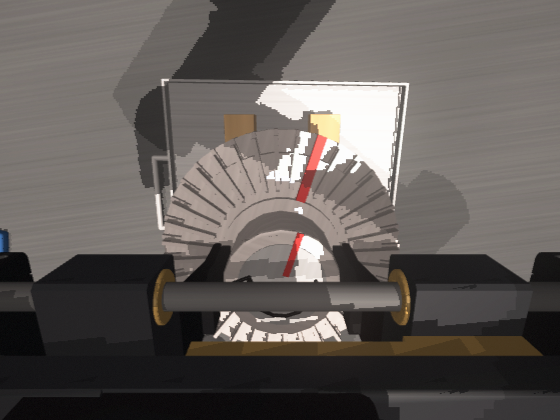

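Stick ends at columns 224–255 and 310–340 have midpoint 282, the tool's own column: centred. Descending.

```bash
python3 -m inch '[{"fingers":4.5,"delta_pos":[0.05,0.05,1.5],"spin":0},{"fingers":4.5,"delta_pos":[0.05,0.05,3.5],"spin":0},{"fingers":4.5,"delta_pos":[0.05,0.05,5.5],"spin":0},{"fingers":4.5,"delta_pos":[0.05,0.05,7.5],"spin":0},{"fingers":4.5,"delta_pos":[0.05,0.05,9],"spin":0},{"fingers":4.5,"delta_pos":[0.05,0.05,9.6],"spin":0},{"fingers":4.5,"delta_pos":[0.05,0.05,9.6],"spin":0}]'
python3 - <<'E'
from h import *
im=snap('scene','s10.png');cv2.imwrite('pics/s10b.png',cv2.cvtColor(cv2.resize(im[200:340,270:450],None,fx=4,fy=4,interpolation=2),cv2.COLOR_RGB2BGR))
go([.477,.2148,.07],82.2)
E
```

```text
time_s: 19.4
tcp_pos: [0.4769, 0.2149, 0.1045]
ee_rot: [[-0.991, 0.136, -0.001], [0.136, 0.991, -0.001], [0.0, -0.001, -1.0]]
wrist_force: [0.2, -0.1, -6.3]
gripper_width: 0.634
t 19.45 tcp [0.4775 0.2154 0.1053] yaw 82.2 j1,6 [  42.1 -139.9] delta [ 0.04 -0.07  3.53] spin -0.01 len 3.5
```

View pics/s10b.png

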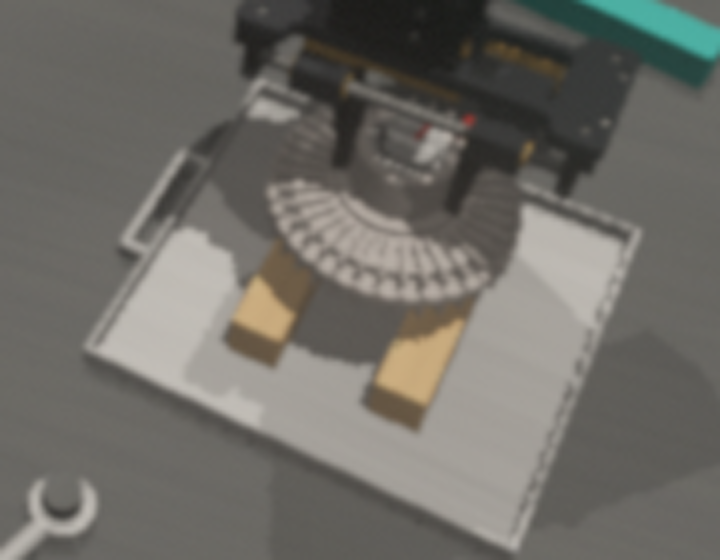

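The disc hangs level over both sticks. Lower slowly, watching the force.

```bash
python3 -m inch '[{"fingers":4.5,"delta_pos":[0,-0.03,0.5],"spin":0},{"fingers":4.5,"delta_pos":[0,-0.03,1.2],"spin":0},{"fingers":4.5,"delta_pos":[0,-0.03,1.9],"spin":0},{"fingers":4.5,"delta_pos":[0,-0.03,2.5],"spin":0},{"fingers":4.5,"delta_pos":[0,-0.03,3],"spin":0},{"fingers":4.5,"delta_pos":[0,-0.03,3.3],"spin":0},{"fingers":4.5,"delta_pos":[0,-0.03,3.4],"spin":0},{"fingers":4.5,"delta_pos":[0,-0.03,3.4],"spin":0}]'
python3 -m inch '[{"fingers":4.5,"delta_pos":[0,0,0.1],"spin":0},{"fingers":4.5,"delta_pos":[0,0,0.2],"spin":0},{"fingers":4.5,"delta_pos":[0,0,0.25],"spin":0},{"fingers":4.5,"delta_pos":[0,0,0.25],"spin":0}]'
```

```text
time_s: 20.25
tcp_pos: [0.4768, 0.2152, 0.0706]
ee_rot: [[-0.991, 0.135, -0.0], [0.135, 0.991, -0.0], [0.0, -0.0, -1.0]]
wrist_force: [0.1, 0.3, -6.2]
gripper_width: 0.638
time_s: 20.65
tcp_pos: [0.4767, 0.2152, 0.0681]
ee_rot: [[-0.991, 0.136, -0.0], [0.136, 0.991, -0.0], [0.0, -0.0, -1.0]]
wrist_force: [-0.0, -1.0, -7.1]
gripper_width: 0.636
```

```bash
python3 -m inch '[{"fingers":4.5,"delta_pos":[0,0,0.05],"spin":0},{"fingers":4.5,"delta_pos":[0,0,0.1],"spin":0},{"fingers":4.5,"delta_pos":[0,0,0.15],"spin":0},{"fingers":4.5,"delta_pos":[0,0,0.2],"spin":0},{"fingers":4.5,"delta_pos":[0,0,0.2],"spin":0}]'
```

```text
time_s: 21.15
tcp_pos: [0.4767, 0.2152, 0.0661]
ee_rot: [[-0.991, 0.136, -0.0], [0.136, 0.991, -0.0], [0.0, -0.0, -1.0]]
wrist_force: [0.2, -0.1, -6.8]
gripper_width: 0.633
```

```bash
python3 -m inch '[{"fingers":4.5,"delta_pos":[0,0,0.04],"spin":0},{"fingers":4.5,"delta_pos":[0,0,0.08],"spin":0},{"fingers":4.5,"delta_pos":[0,0,0.08],"spin":0}]'
```

```text
time_s: 21.45
tcp_pos: [0.4769, 0.2153, 0.0659]
ee_rot: [[-0.991, 0.135, 0.001], [0.135, 0.991, 0.0], [-0.001, 0.001, -1.0]]
wrist_force: [-1.4, -0.6, -0.0]
gripper_width: 0.64
```

The wrist force went from −6.8 to 0 N: the sticks carry the weight, at the expected height. Release and look.

```bash
python3 -m inch '[{"fingers":6,"delta_pos":[0,0,0],"spin":0},{"fingers":7.5,"delta_pos":[0,0,0],"spin":0},{"fingers":8.5,"delta_pos":[0,0,0],"spin":0},{"fingers":8.5,"delta_pos":[0,0,0],"spin":0},{"fingers":8.5,"delta_pos":[0,0,-1],"spin":0},{"fingers":8.5,"delta_pos":[0,0,-3],"spin":0},{"fingers":8.5,"delta_pos":[0,0,-6],"spin":0},{"fingers":8.5,"delta_pos":[0,0,-10],"spin":0},{"fingers":8.5,"delta_pos":[0,0,-14],"spin":0},{"fingers":8.5,"delta_pos":[2,0,-18],"spin":0},{"fingers":8.5,"delta_pos":[5,0,-20],"spin":0},{"fingers":8.5,"delta_pos":[8,0,-21],"spin":0},{"fingers":8.5,"delta_pos":[8,0,-21],"spin":0}]'
python3 - <<'E'
from h import *
c=get_calibration('wrist');snap('wrist','w11.png')
im=snap('scene','s11.png');cv2.imwrite('pics/s11b.png',cv2.cvtColor(cv2.resize(im[200:340,270:450],None,fx=4,fy=4,interpolation=2),cv2.COLOR_RGB2BGR))
for cam in ['wrist','scene']:
  for n,z in [('coupling_boss',.093),('loose_stick',.018),('laid_stick',.018),('ratchet',0),('screwdriver',0),('end_cover',0),('solenoid',0)]:
    for r in spot_point(cam,n)[:1]:
        uv=np.array(r['location'])*[560,420]; print(cam,n,r['conf'],uv.round(1),ray(cam,uv,z,c if cam=='wrist' else None).round(4))
print(sense()['wrist_force'],sense()['gripper_width'],sense()['time_s'])
E
```

```text
time_s: 22.75
tcp_pos: [0.3959, 0.2264, 0.2787]
ee_rot: [[-0.991, 0.133, 0.004], [0.133, 0.991, 0.005], [-0.003, 0.005, -1.0]]
wrist_force: [1.4, 0.5, 0.6]
gripper_width: 0.978
wrist coupling_boss 0.97 [278.9 254.9] [0.4726 0.2133 0.093 ]
wrist loose_stick 0.15 [278.6 235. ] [0.4758 0.2123 0.018 ]
scene coupling_boss 0.83 [368.4 246.9] [0.4754 0.2155 0.093 ]
scene loose_stick 0.88 [419.8 205. ] [0.213  0.3129 0.018 ]
scene laid_stick 0.6 [384.2 276.6] [0.4834 0.2664 0.018 ]
scene ratchet 0.66 [248.  360.4] [0.7708 0.0506 0.    ]
scene screwdriver 0.92 [118.5 309.6] [ 0.7665 -0.2589  0.    ]
scene end_cover 0.65 [336.5 392.7] [0.7691 0.2322 0.    ]
scene solenoid 0.72 [229.5 329.2] [ 0.7223 -0.0132  0.    ]
[-0.13459981  0.74999751  1.09685683] 0.9742895252030307 23.55
```

View pics/s11b.png

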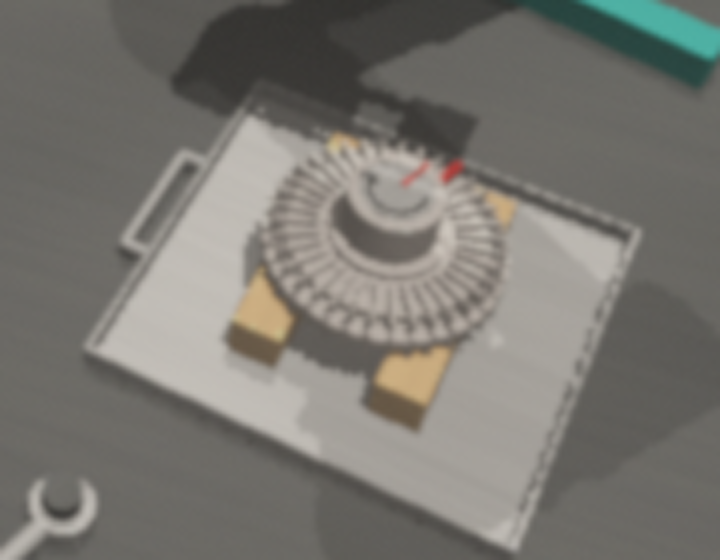

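View pics/w11.png

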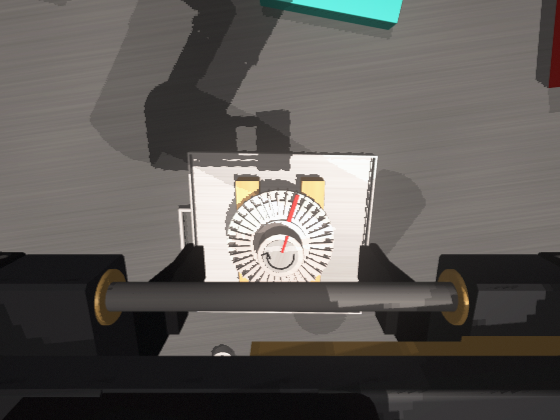

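The coupling rests level across both sticks, symmetrically (sticks at wrist columns 236–258 and 302–324, boss at 279). The robot is clear and the other parts have not moved. I hand the job in.

```bash
python3 -c "
from station import *
print(finish_job())"
```

```text
the job is handed in; nothing more can be done
None
```

The coupling is off the pump and resting on both sticks in the tray, released. I handed the job in at about 23.6 s; it gave no verdict.

- **Stick:** I laid the plain wooden stick in the tray. The wrist picture put it 85.6 mm from the other one, centre to centre, and parallel to within about 0.1°.
- **Unscrewing:** I gripped the coupling by its boss and turned it about 178° clockwise in one grip. The red mark stayed still relative to the gripper, so it did not slip, and the sideways forces stayed below 4 N. It then lifted straight off.
- **Setting down:** I lowered it in small steps over the middle of the gap. The wrist force went from −6.8 N to 0 with the tool at 65.9 mm, which puts the disc's underside about 33 mm up, as expected.

**Last checks:**
- In the pictures the coupling looks level and centred across both sticks, and the gripper is clear.
- The ratchet, screwdriver, end cover and solenoid are within about 6 mm of their first positions, which is within the measuring noise.
- I did not measure the tilt or the load on each stick directly.
- Once the coupling covered the sticks, the network's "loose_stick" answers were wrong. One was the turquoise look-alike and the other had a confidence of only 0.15, so I judged the sticks from the pictures instead.

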